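# Load the filling nests with their matching containers

## Robot

A 7-joint arm with a two-finger parallel gripper is mounted at the origin on the work surface. World frame = base frame: x ahead of the robot, y to its left, z up, the work surface at z = 0. Lengths are in m, angles in rad, forces in N, time in s.
With the tool pointing down it reaches from about 0.35 to 0.9 m from the base axis. Payload 19.9 kg.
Tool frame: the origin (TCP) lies at the very end of the fingers, on their centre line; the grasp point (between the pads) lies 19 mm behind it (r.tcp_to_grasp is the distance from the TCP to the grasp point, in m); z points along the fingers, y is the line along which they close (so a half turn about z gives the same grasp; the last joint's range is limited). The gripper opens to 85 mm and grips with 20 to 120 N. Pads are 22 mm wide; open, the fingers measure 114 mm over their backs; the gripper's body (76 mm by 85 mm) begins 54 mm behind the grasp point. The pads swing forward as they close: fully open they stand 13 mm farther back than shut.
Start: joints at [-1.375, 0.417, -0.01, 1.614, 0.005, 1.111, -0.053], TCP at [0.147, 0.608, 0.231] pointing down, gripper open.
Joint ranges: [-2.81, 2.81], [-0.39, 2.02], [-1.27, 1.25], [0.06, 2.57], [-1.19, 4.33], [0.19, 2], [-2.82, 2.82]. Speed limits (rad/s): [1.89, 1.89, 2.39, 2.39, 3.01, 3.01, 3.01].

## Interface

Orientations are given as a rotation vector (axis times angle).
In Python, from bench import r, eyes, order gives the robot as it stands.
- The arm moves only by the tool carry_out, never from a script. Its argument "steps" is a list of rows, each a list of 3 entries, a list of its own where there are three numbers: the shift along the tool's x, y, z in units of 25 mm (1.0 is 25 mm), then the turn, a rotation vector about the tool's x, y, z in units of 6 degrees (1.0 is 6 degrees), then the gripper command: -1 is fully open, 1 is shut, values between are in proportion. In form: [[[tx, ty, tz], [rx, ry, rz], jaw], ...]. A call has 1 to 5 rows; each row shifts and turns the commanded pose from where the row before left it, along the tool's axes as they then stand; what a row does not reach is not made up. A row lasts 1/8 s, in which the tool goes at most 62.5 mm and 10.7 degrees, less where a joint would pass 70% of its speed; a pose out of reach is approached as far as the arm can. A call is refused whole if a number of a shift passes 1 or a number of a turn 1, either way. A call with a gripper value outside its range is refused whole. The fingers move at their own pace and stop on an object; "grip_force" is the grip in N (left out, the last holds). Time passes only in rows, so rows that do not move let the fingers close. It gives the time, the measured TCP pose, the force, the opening and the grip force at its end, in the units of the state.
- r.get_state(): the state, without advancing time (a new reading comes with each control period).
- eyes.grab_frame(name): name is "scene" or "top" or "wrist"; returns a dict with "image" (384x512x3 uint8, red, green, blue), "intrinsics" (3x3 intrinsics, pixels), "k1" (the pictures are not rectified: a ray, as slopes to the right and down, at radius r is drawn at 1 + k1 r^2 times it, then the intrinsics apply), "position" and "attitude" of the camera in the world. Camera axes: x right, y down, z forward; pixel columns grow to the right and rows downward; lengths in m; the calibration is good to about 2 mm. A picture is of the moment at which its call begins. There is no depth.
- order.close_job(): hands the job in; it is judged then, once.
The state is a dict: "time_s": time; "q": joint angles; "joint_velocities": joint speeds; "tau": joint torques, N m; "position": TCP position; "ee_rot": TCP orientation; "contact_force": force on the tool from outside, world axes, zero at the start; "torque": the same for the moment, N m; "opening": finger opening in m; "gripper_force": force on a finger pad.
Only numpy, scipy, OpenCV 4.12 (cv2) and the standard library are available. Lean on these libraries where they do the work, as an engineer would, in place of code of your own. Each camera call takes 0.05 s, during which the arm holds its last target. There are 200 camera calls.

## Task

Get the bench ready for filling: stand each of the four capped containers (wide jar, slim round bottle, square bottle, flat bottle) upright in the grey nest whose recess matches the shape and size of its base, resting flat on the nest's floor inside the rim. Set them down rather than dropping them, do not tip any over, and leave the paper roll and the measuring jug where they are.

Things in the scene. Friction and masses are not known exactly. Their poses are not given: they have to be found in the camera images.
- jar: Wide round jar: a plain white plastic cylinder 60 mm across with a red screw lid of the same width; 70 mm high over all, lid from z = 51 to 70 mm. Origin: centre of the underside; z up. Mass 0.14 to 0.28 kg, stands loose on the bench. Belongs in jar_nest.
- slim_bottle: Slim round white plastic bottle, body 40 mm across and 60 mm high to the start of its conical shoulder. Red round cap 28 mm across from z = 74 to 104 mm (the top), on a 22 mm neck above a shoulder ending at z = 71 mm; can be gripped by the cap at any yaw. Origin: centre of underside, z up. 0.07 to 0.26 kg, loose. Belongs in slim_nest.
- square_bottle: White plastic bottle with a square body 48 x 48 mm (sides along its x and y axes), straight up to z = 64 mm. Red round cap 28 mm across from z = 74 to 104 mm (the top), on a 22 mm neck above a shoulder ending at z = 71 mm; can be gripped by the cap at any yaw. Origin: centre of underside, z up. 0.07 to 0.26 kg, loose. Belongs in square_nest.
- flat_bottle: White plastic bottle with an oblong body, 70 mm along its x axis and 36 mm along its y axis, straight up to z = 64 mm. Red round cap 28 mm across from z = 74 to 104 mm (the top), on a 22 mm neck above a shoulder ending at z = 71 mm; can be gripped by the cap at any yaw. Origin: centre of underside, z up. 0.07 to 0.26 kg, loose. Belongs in flat_nest, long side along long side.
- jar_nest: The larger round grey nest: recess 78 mm across, 88 mm outside. Floor 4 mm thick, whole nest 10 mm high (recess 6 mm deep), rim wall 5 mm thick; fixed to the bench. Origin: centre of its underside on the bench, so its container's origin comes to rest 4 mm above it; z up.
- slim_nest: The smaller round grey nest: recess 58 mm across, 68 mm outside. Floor 4 mm thick, whole nest 10 mm high (recess 6 mm deep), rim wall 5 mm thick; fixed to the bench. Origin: centre of its underside on the bench, so its container's origin comes to rest 4 mm above it; z up.
- square_nest: Square grey nest: recess 66 x 66 mm, 76 x 76 mm outside, sides along its x and y axes. Floor 4 mm thick, whole nest 10 mm high (recess 6 mm deep), rim wall 5 mm thick; fixed to the bench. Origin: centre of its underside on the bench, so its container's origin comes to rest 4 mm above it; z up.
- flat_nest: Oblong grey nest: recess 88 mm along its x axis and 54 mm along its y axis, 98 x 64 mm outside. Floor 4 mm thick, whole nest 10 mm high (recess 6 mm deep), rim wall 5 mm thick; fixed to the bench. Origin: centre of its underside on the bench, so its container's origin comes to rest 4 mm above it; z up.
- paper_roll: Bystander: a standing roll of white paper, 110 mm across, 220 mm high, to the right of the work. Origin: centre of its underside. Leave it alone.
- jug: Bystander: a clear plastic measuring jug with a handle, 100 mm across, 130 mm high, to the left of the work. Origin: centre of its underside. Leave it alone.
Mind the look-alikes: they are no part of the job. What is shaped like the jar_nest but blue is not meant.

How it is judged:
At the end, for the whole second after the job is handed in: Each container stands in its own matching nest, released and at rest: its origin within 14 mm (horizontally) of the nest's and 1 to 7 mm above it (so on the 4 mm floor, not on the rim), leaning less than 0.06 rad (horizontal distance between jar and jar_nest below 0.014 m and z of jar in the frame of jar_nest between 0.001 and 0.007 m and angle between each of jar, slim_bottle, square_bottle, flat_bottle's own z axis and vertical below 0.06 rad and linear speed of each of jar, slim_bottle, square_bottle, flat_bottle below 0.02 m/s and angular speed of each of jar, slim_bottle, square_bottle, flat_bottle below 0.2 rad/s and contact force between each of jar, slim_bottle, square_bottle, flat_bottle and the fingers below 0.05 N and horizontal distance between slim_bottle and slim_nest below 0.014 m and z of slim_bottle in the frame of slim_nest between 0.001 and 0.007 m and horizontal distance between square_bottle and square_nest below 0.014 m and z of square_bottle in the frame of square_nest between 0.001 and 0.007 m and horizontal distance between flat_bottle and flat_nest below 0.014 m and z of flat_bottle in the frame of flat_nest between 0.001 and 0.007 m); the robot touches nothing.
It fails at once if a container tips over (leans more than 0.6 rad) (angle between any of jar, slim_bottle, square_bottle, flat_bottle's own z axis and vertical above 0.6 rad).
It fails at once if a container is dropped or thrown (moves faster than 0.6 m/s, a fall of about 18 mm, out of the fingers) ((linear speed of jar above 0.6 m/s and contact force between jar and the fingers below 0.3 N) or (linear speed of slim_bottle above 0.6 m/s and contact force between slim_bottle and the fingers below 0.3 N) or (linear speed of square_bottle above 0.6 m/s and contact force between square_bottle and the fingers below 0.3 N) or (linear speed of flat_bottle above 0.6 m/s and contact force between flat_bottle and the fingers below 0.3 N)).
It fails at once if the paper roll is pushed more than 30 mm or tipped (distance of paper_roll from where it was at the start of the episode above 0.03 m or angle between paper_roll's own z axis and vertical above 0.3 rad).
It fails at once if the measuring jug is pushed more than 30 mm or tipped (distance of jug from where it was at the start of the episode above 0.03 m or angle between jug's own z axis and vertical above 0.3 rad).
It also fails if it takes over 120 s, if anything falls off the work surface, if the arm or the gripper's body presses on something with over 40 N, if the wrist force passes 120 N, or if a joint passes its speed limit or range.

## Working session

There is one attempt and no reset: what is moved stays moved. The work goes in short steps, Python scripts to look and compute and a tool call to move; the robot and the scene stay as the last step left them, time stands still between calls to the robot, and variables do not carry over. Pictures are saved under pics/ and viewed, at most 14 in all, crops included, and the job is handed in when it is done.

Besides the shell and the picture viewer there is one more tool, called by a JSON object that holds its "method" and its "body". carry_out: Moves the arm, as the interface text tells. Its arguments: {"type":"object","properties":{"steps":{"type":"array"},"grip_force":{"type":"number"}},"required":["steps"]}

```bash
mkdir -p pics; ls; cat > h.py <<'E'
import numpy as np, cv2, json
from bench import r, eyes, order
from scipy.spatial.transform import Rotation as R
def grab(n,name):
    f=eyes.grab_frame(n); cv2.imwrite(f'pics/{name}.png',f['image'][:,:,::-1]); 
    np.save(f'pics/{name}.npy',f,allow_pickle=True); return f
def load(name): return np.load(f'pics/{name}.npy',allow_pickle=True).item()
def rot(f):
    a=np.array(f['attitude'],float)
    return a if a.shape==(3,3) else (R.from_rotvec(a).as_matrix() if a.size==3 else R.from_quat(a).as_matrix())
def px2w(f,u,v,z):
    K=f['intrinsics'];k=f['k1']
    d=np.array([(u-K[0][2])/K[0][0],(v-K[1][2])/K[1][1]]);s=d.copy()
    for _ in range(20): s=d/(1+k*(s@s))
    w=rot(f)@np.array([s[0],s[1],1]);p=np.array(f['position']);return p+w*(z-p[2])/w[2]
def w2px(f,p):
    c=rot(f).T@(np.array(p)-f['position']);s=c[:2]/c[2];s=s*(1+f['k1']*(s@s));K=f['intrinsics']
    return np.array([K[0][0]*s[0]+K[0][2],K[1][1]*s[1]+K[1][2]])
E
python3 - <<'E'
from h import *
for n in ['scene','top','wrist']:
    f=grab(n,n+'0'); print(n,f['position'],f['attitude'],f['k1'],f['intrinsics'])
print(r.get_state(), r.tcp_to_grasp)
E
```

```text
pics
scene [1.31624645 0.94353164 0.85744729] [-0.94961617 -2.31896511  1.26000923] -0.03190558298900467 [[415.36994023   0.         255.42583138]
 [  0.         415.36994023 190.88746434]
 [  0.           0.           1.        ]]
top [0.30725688 0.02253158 1.20389769] [-2.15875933  2.16233239 -0.1911456 ] -0.012842562503054157 [[376.06828226   0.         247.73188422]
 [  0.         376.06828226 192.51686556]
 [  0.           0.           1.        ]]
wrist [0.06692969 0.62504237 0.37373411] [2.25807602 1.77863662 0.28659741] -0.007939674581732661 [[270.68541859   0.         253.64039414]
 [  0.         270.68541859 191.66545685]
 [  0.           0.           1.        ]]
{'time_s': 0.15, 'q': array([-1.37549974,  0.41783674, -0.01032161,  1.61402457,  0.00470487,
        1.11064763, -0.05302234]), 'joint_velocities': array([-0.00061682, -0.00130757, -0.00066817, -0.00281656, -0.00054673,
        0.00020349,  0.00099706]), 'tau': array([ 1.75461978e-04, -8.64743543e+01,  6.78303391e-01, -4.35052013e+01,
        1.89347786e-02,  5.88273659e-03, -5.73808188e-05]), 'position': array([0.14655684, 0.60731929, 0.23080871]), 'ee_rot': array([-3.71079910e-01, -3.11956645e+00,  1.40102516e-03]), 'contact_force': array([-0.17028083, -0.33122575, -0.11250215]), 'torque': array([-0.05436289,  0.01769052, -0.01125582]), 'gripper_force': 0.0, 'opening': 0.0856038018937468} 0.0187
```

View pics/top0.png

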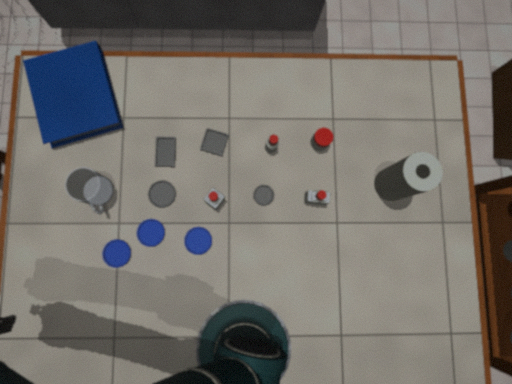

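View pics/scene0.png

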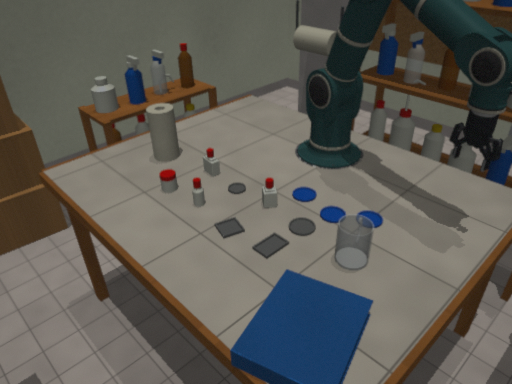

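The top view shows nests flat (166,152), square (214,142), jar (162,194) and slim (263,195), with the jar at (322,138), slim bottle (272,143), square bottle (214,198) and flat bottle (318,197). The scene view agrees. Next I segment them.

```bash
python3 - <<'E'
from h import *
f=load('top0');im=f['image'].astype(int)
red=((im[:,:,0]>120)&(im[:,:,1]<90)&(im[:,:,2]<90)).astype(np.uint8)
n,l,s,c=cv2.connectedComponentsWithStats(red)
for i in range(1,n):
    if 20<s[i,4]<2000 and 100<c[i][1]<250: 
        z=0.07 if s[i,4]>250 else 0.104
        print('red',c[i].round(1),s[i,4],px2w(f,*c[i],z).round(4))
g=im.mean(2); sp=im.max(2)-im.min(2)
print([im[int(v),int(u)] for u,v in [(166,152),(214,142),(162,194),(263,195),(190,165)]])
m=((g<140)&(sp<25)).astype(np.uint8)
n,l,s,c=cv2.connectedComponentsWithStats(m)
for i in range(1,n):
    if 150<s[i,4]<2000 and 100<c[i][1]<250:
        pts=np.argwhere(l==i)[:,::-1]
        w=np.array([px2w(f,*p,0.008)[:2] for p in pts]).astype(np.float32)
        rc=cv2.minAreaRect(w)
        print('nest',c[i].round(1),s[i,4],px2w(f,*c[i],0.008).round(4),[np.round(x,4) for x in rc])
cv2.imwrite('pics/crop.png',cv2.resize(f['image'][110:235,130:350,::-1],None,fx=3.6,fy=3.6,interpolation=cv2.INTER_CUBIC))
E
```

```text
red [323.8 136.1] 259 [ 0.652  -0.2534  0.07  ]
red [273.3 138.4] 56 [ 0.6337 -0.0906  0.104 ]
red [321.5 194.2] 55 [ 0.463  -0.2321  0.104 ]
red [212.8 195.6] 59 [0.4588 0.0903 0.104 ]
[array([85, 88, 87]), array([92, 90, 89]), array([93, 91, 93]), array([95, 96, 92]), array([148, 143, 134])]
nest [422.6 171. ] 214 [ 0.5541 -0.5935  0.008 ] [array([ 0.5542, -0.5932]), array([0.0528, 0.052 ]), np.float64(42.8881)]
```

View pics/crop.png

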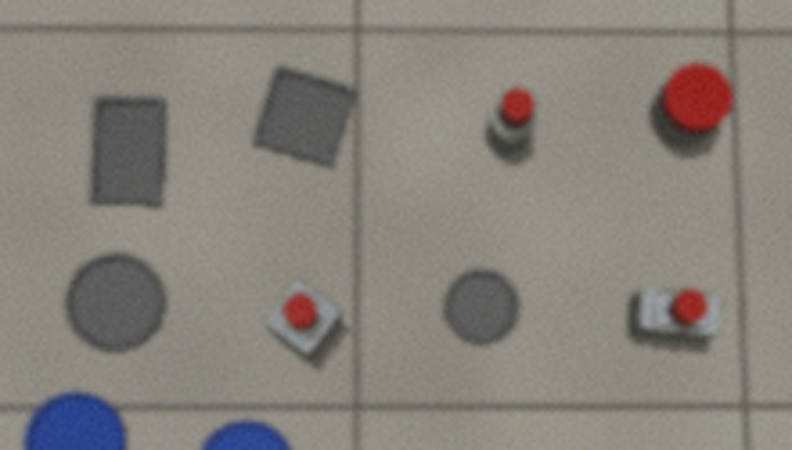

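```bash
python3 - <<'E'
from h import *
f=load('top0');im=f['image'].astype(int)
g=cv2.GaussianBlur(f['image'],(3,3),0).mean(2); sp=im.max(2)-im.min(2)
m=((g<116)&(sp<40)).astype(np.uint8)
n,l,s,c=cv2.connectedComponentsWithStats(m)
for i in range(1,n):
    if 150<s[i,4]<2000 and 100<c[i][1]<250 and c[i][0]<300:
        pts=np.argwhere(l==i)[:,::-1]
        w=np.array([px2w(f,*p,0.009)[:2] for p in pts]).astype(np.float32)
        rc=cv2.minAreaRect(w)
        print('nest',c[i].round(1),s[i,4],px2w(f,*c[i],0.009).round(4),[np.round(x,4) for x in rc])
print('jug',px2w(f,98,190,.13),'roll',px2w(f,424,171,.22))
E
```

```text
nest [ 17.2 204.1] 1404 [0.4443 0.7116 0.009 ] [array([0.5101, 0.5794]), array([0.9174, 0.3288]), np.float64(0.0349)]
nest [214.8 142. ] 616 [0.6487 0.0915 0.009 ] [array([0.6472, 0.0874]), array([0.0948, 0.0831]), np.float64(75.7854)]
nest [165.3 151.2] 656 [0.617  0.2515 0.009 ] [array([0.6164, 0.2509]), array([0.1045, 0.0681]), np.float64(1.3772)]
nest [271.5 148.1] 152 [ 0.6289 -0.0942  0.009 ] [array([ 0.6319, -0.0934]), array([0.0423, 0.0531]), np.float64(84.4266)]
nest [  1.7 172.5] 227 [0.5459 0.7691 0.009 ] [array([0.5279, 0.7634]), array([0.2224, 0.0191]), np.float64(5.12)]
nest [ 92.5 189.8] 1385 [0.4903 0.4783 0.009 ] [array([0.4928, 0.4737]), array([0.1867, 0.1147]), np.float64(57.4352)]
nest [161.7 193.7] 640 [0.4777 0.259  0.009 ] [array([0.4787, 0.2581]), array([0.0871, 0.0894]), np.float64(0.0873)]
nest [263.2 194.8] 370 [ 0.4744 -0.0654  0.009 ] [array([ 0.4747, -0.0656]), array([0.0683, 0.0667]), np.float64(44.6269)]
jug [0.47111142 0.41661513 0.13      ] roll [ 0.51034612 -0.48817286  0.22      ]
```

{"method": "carry_out", "body": {"steps": [[[0,0,0],[0,0,1],-1],[[0,0,0],[0,0,1],-1],[[0,0,0],[0,0,1],-1],[[0,0,0],[0,0,1],-1],[[0,0,0],[0,0,1],-1]], "grip_force": 40}}

```text
time_s: 0.78
position: [0.1466, 0.6074, 0.231]
ee_rot: [1.171, 2.915, -0.001]
contact_force: [0.1, 0.3, -0.4]
opening: 0.0852
gripper_force: 0.0
```

{"method": "carry_out", "body": {"steps": [[[0,0,0],[0,0,1],-1],[[0,0,0],[0,0,1],-1],[[0,0,0],[0,0,1],-1],[[0,0,0],[0,0,1],-1],[[0,0,0],[0,0,1],-1]]}}

```text
time_s: 1.4
position: [0.1466, 0.6074, 0.231]
ee_rot: [1.885, 2.513, -0.001]
contact_force: [0.3, -0.5, 0.5]
opening: 0.0857
gripper_force: 0.0
```

{"method": "carry_out", "body": {"steps": [[[0,0,0],[0,0,1],-1],[[0,0,0],[0,0,1],-1],[[0,0,0],[0,0,0.73],-1],[[0,0,0],[0,0,0],-1]]}}

```text
time_s: 1.9
position: [0.1465, 0.6075, 0.231]
ee_rot: [2.22, 2.223, -0.0]
contact_force: [-0.0, 0.3, -0.3]
opening: 0.0853
gripper_force: 0.0
```

{"method": "carry_out", "body": {"steps": [[[-1,0.6,0],[0,0,0],-1],[[-1,0.6,0],[0,0,0],-1],[[-1,0.6,0],[0,0,0],-1],[[-1,0.6,0],[0,0,0],-1],[[-1,0.6,0],[0,0,0],-1]]}}

```text
time_s: 2.52
position: [0.2222, 0.4817, 0.2313]
ee_rot: [2.218, 2.225, -0.0]
contact_force: [1.1, 0.2, 0.7]
opening: 0.0853
gripper_force: 0.0
```

{"method": "carry_out", "body": {"steps": [[[-1,0.6,0],[0,0,0],-1],[[-1,0.6,0],[0,0,0],-1],[[-1,0.6,0],[0,0,0],-1],[[-1,0.6,0],[0,0,0],-1],[[-1,0.6,0],[0,0,0],-1]]}}

```text
time_s: 3.15
position: [0.2973, 0.3568, 0.2313]
ee_rot: [2.218, 2.225, 0.0]
contact_force: [0.5, 0.1, 0.3]
opening: 0.0854
gripper_force: 0.0
```

{"method": "carry_out", "body": {"steps": [[[-1,0.6,0],[0,0,0],-1],[[-1,0.6,0],[0,0,0],-1],[[-1,0.6,0],[0,0,0],-1],[[-1,0.6,0],[0,0,0],-1],[[-1,0.6,0],[0,0,0],-1]]}}

```text
time_s: 3.78
position: [0.3724, 0.2319, 0.2314]
ee_rot: [2.218, 2.225, 0.0]
contact_force: [-0.0, 1.0, -0.0]
opening: 0.0851
gripper_force: 0.0
```

{"method": "carry_out", "body": {"steps": [[[-1,0.6,0],[0,0,0],-1],[[-1,0.6,0],[0,0,0],-1],[[-1,0.6,0],[0,0,0],-1],[[-1,0.6,0],[0,0,0],-1],[[-0.7,0.5,0],[0,0,0],-1]]}}

```text
time_s: 4.4
position: [0.445, 0.1142, 0.2314]
ee_rot: [2.219, 2.224, 0.0]
contact_force: [0.8, -0.1, 0.7]
opening: 0.0854
gripper_force: 0.0
```

{"method": "carry_out", "body": {"steps": [[[0,0,0],[0,0,0],-1],[[0,0,0],[0,0,0],-1]]}}

```text
time_s: 4.65
position: [0.4442, 0.1158, 0.2312]
ee_rot: [-2.219, -2.224, 0.0]
contact_force: [0.6, -0.2, -0.0]
opening: 0.0853
gripper_force: 0.0
```

```bash
python3 - <<'E'
from h import *
f=grab('wrist','w1');im=f['image'].astype(int);print(f['position'],rot(f).round(2))
red=((im[:,:,0]>120)&(im[:,:,1]<90)&(im[:,:,2]<90)).astype(np.uint8)
n,l,s,c=cv2.connectedComponentsWithStats(red)
for i in range(1,n):
    if s[i,4]>60: print(c[i].round(1),s[i],px2w(f,*c[i],.104).round(4))
E
```

```text
[0.44317672 0.19540366 0.37423864] [[ 1.    0.    0.  ]
 [ 0.   -0.95 -0.32]
 [ 0.    0.32 -0.95]]
```

View pics/w1.png

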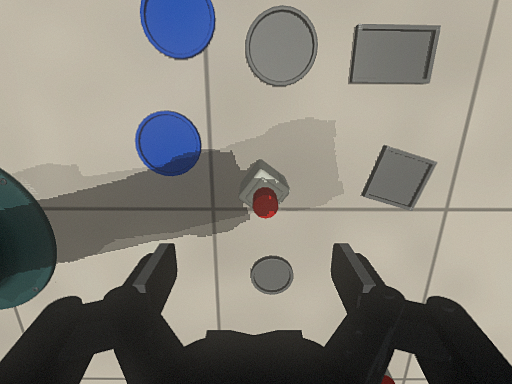

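The wrist view shows the square bottle's cap at (265,203) and its body corners around (240,187), (262,160) and (290,185). The nests are jar (281,46), flat (394,54), square (399,177) and slim (271,275).

```bash
cat >> h.py <<'E'
def reds(f,z=.104,a=60):
    im=f['image'].astype(int)
    m=((im[:,:,0]>60)&(im[:,:,0]>2*im[:,:,1])&(im[:,:,0]>2*im[:,:,2])).astype(np.uint8)
    n,l,s,c=cv2.connectedComponentsWithStats(m)
    for i in range(1,n):
        if s[i,4]>a: print('red',c[i].round(1),s[i],'top?',px2w(f,*c[i],z).round(4))
def model(f,name,p,yaw,lines):
    "overlay of world outlines; lines: list of (Nx3 local closed)"
    im=f['image'][:,:,::-1].copy();M=R.from_euler('z',yaw,degrees=True).as_matrix()
    for L in lines:
        q=np.array([w2px(f,np.array(p)+M@np.array(x)) for x in L])
        im=cv2.polylines(im,[np.round(q*16).astype(np.int32)],True,(0,255,0),1,cv2.LINE_AA,4)
    return im
def rect(a,b,z): return [(a/2,b/2,z),(-a/2,b/2,z),(-a/2,-b/2,z),(a/2,-b/2,z)]
def circ(d,z): return [(d/2*np.cos(t),d/2*np.sin(t),z) for t in np.linspace(0,6.283,40)]
E
python3 - <<'E'
from h import *
f=load('w1');reds(f)
im=f['image'];h=cv2.cvtColor(im,cv2.COLOR_RGB2HSV)
for nm,(u,v) in dict(jar=(281,46),flat=(394,54),square=(399,180),slim=(271,275)).items():
    m=cv2.floodFill(cv2.GaussianBlur(im,(3,3),0).copy(),np.zeros((386,514),np.uint8),(u,v),0,(5,)*3,(5,)*3,4|(255<<8)|cv2.FLOODFILL_MASK_ONLY)[2][1:-1,1:-1]
    pts=np.argwhere(m>0)[:,::-1]
    w=np.array([px2w(f,*p,.004)[:2] for p in pts]).astype(np.float32);rc=cv2.minAreaRect(w)
    print(nm,len(pts),[np.round(x,4) for x in rc])
o=model(f,'o',(.459,.0903,0),45,[rect(.048,.048,.064),rect(.048,.048,0),circ(.028,.104),circ(.028,.074)])
cv2.imwrite('pics/o1.png',cv2.resize(o[130:330,200:460],None,fx=3,fy=3))
E
```

```text
red [265.2 205.8] [253 195  25  23 454] top? [0.4559 0.0896 0.104 ]
red [387.  380.1] [381 375  14   9  79] top? [ 0.6282 -0.168   0.104 ]
jar 3910 [array([0.4772, 0.2601]), array([0.0849, 0.0865]), np.float64(47.5545)]
flat 4373 [array([0.6158, 0.2513]), array([0.103 , 0.0651]), np.float64(0.3376)]
square 2308 [array([0.651 , 0.0913]), array([0.0758, 0.0756]), np.float64(73.1165)]
slim 918 [array([ 0.472 , -0.0666]), array([0.0647, 0.0546]), np.float64(0.111)]
```

View pics/o1.png

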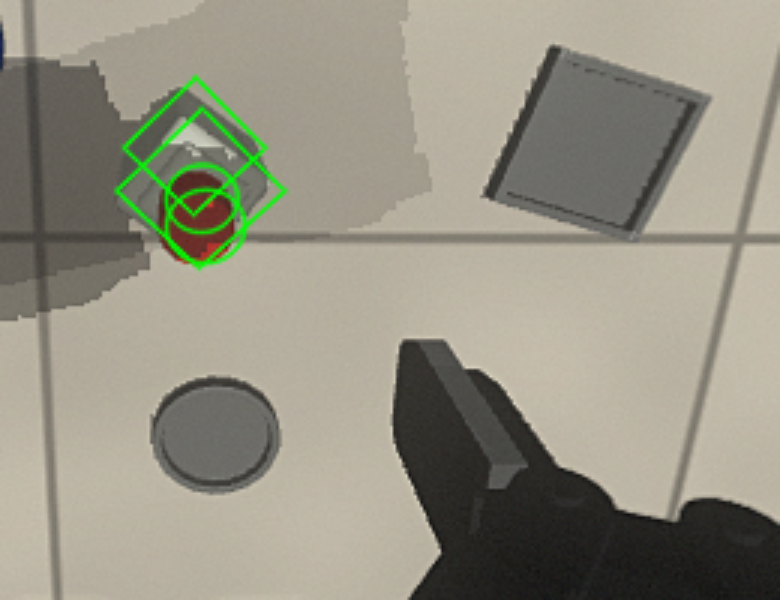

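{"method": "carry_out", "body": {"steps": [[[-0.5,0.3,0.6],[0,0,0],-1],[[-0.5,0.2,0.6],[0,0,0],-1],[[0,0,1],[0,0,0],-1],[[0,0,1],[0,0,0],-1],[[0,0,1],[0,0,0],-1]]}}

```text
time_s: 5.32
position: [0.4568, 0.0912, 0.1255]
ee_rot: [-2.218, -2.224, -0.0]
contact_force: [0.9, -0.0, 0.0]
opening: 0.0856
gripper_force: 0.0
```

{"method": "carry_out", "body": {"steps": [[[0,0,1],[0,0,0],-1],[[0,0,0.6],[0,0,0],-1],[[0,0,0.4],[0,0,0],-1],[[0,0,0],[0,0,0],-1],[[0,0,0],[0,0,0],-1]]}}

```text
time_s: 5.95
position: [0.4574, 0.0905, 0.0769]
ee_rot: [2.22, 2.222, 0.001]
contact_force: [0.0, 0.8, 0.2]
opening: 0.0853
gripper_force: 0.0
```

{"method": "carry_out", "body": {"steps": [[[0,0,0],[0,0,0],1],[[0,0,0],[0,0,0],1],[[0,0,0],[0,0,0],1],[[0,0,0],[0,0,0],1],[[0,0,0],[0,0,0],1]]}}

```text
time_s: 6.58
position: [0.4572, 0.0904, 0.0766]
ee_rot: [-2.22, -2.222, -0.0]
contact_force: [-1.3, 0.1, 6.8]
opening: 0.027
gripper_force: 38.9
```

{"method": "carry_out", "body": {"steps": [[[0,0,0],[0,0,0],1],[[0,0,0],[0,0,0],1]]}}

```text
time_s: 6.82
position: [0.4571, 0.0904, 0.0765]
ee_rot: [-2.22, -2.222, -0.0]
contact_force: [-2.4, -0.5, 6.9]
opening: 0.0269
gripper_force: 38.9
```

{"method": "carry_out", "body": {"steps": [[[0,0,-0.6],[0,0,0],1],[[0,0,-0.7],[0,0,0],1],[[0,0,-0.7],[0,0,0],1],[[0,0,-0.6],[0,0,0],1],[[0,0,0],[0,0,0],1]]}}

```text
time_s: 7.45
position: [0.4576, 0.0906, 0.1424]
ee_rot: [2.22, 2.222, 0.003]
contact_force: [-1.2, -0.1, -3.1]
opening: 0.0268
gripper_force: 39.8
```

{"method": "carry_out", "body": {"steps": [[[0,0.4,0],[0,0,0],1],[[0,0.7,0],[0,0,0],1],[[0,0.9,0],[0,0,0],1],[[0,0.9,0],[0,0,0],1],[[0,0.9,0],[0,0,0],1]]}}

```text
time_s: 8.07
position: [0.553, 0.0902, 0.1403]
ee_rot: [-2.22, -2.222, 0.002]
contact_force: [-0.6, 1.2, -2.2]
opening: 0.0266
gripper_force: 39.7
```

{"method": "carry_out", "body": {"steps": [[[0,0.9,0],[0,0,0],1],[[0,0.9,0],[0,0,0],1],[[0,0.9,0],[0,0,0],1],[[0,0.8,0],[0,0,0],1],[[0,0.46,0],[0,0,0],1]]}}

```text
time_s: 8.7
position: [0.6519, 0.0902, 0.14]
ee_rot: [-2.22, -2.222, 0.002]
contact_force: [-0.1, -0.8, -2.5]
opening: 0.0268
gripper_force: 39.8
```

{"method": "carry_out", "body": {"steps": [[[0,0,0],[0,0,-0.9],1],[[0,0,0],[0,0,-1],1],[[0,0,0],[0,0,-1],1],[[0,0,0],[0,0,-1],1],[[0,0,0],[0,0,-0.9],1]]}}

```text
time_s: 9.32
position: [0.6509, 0.0904, 0.1406]
ee_rot: [-1.593, -2.707, 0.001]
contact_force: [-1.1, -0.3, -2.0]
opening: 0.0267
gripper_force: 39.8
```

```bash
python3 - <<'E'
from h import *
f=grab('wrist','w2');print(r.get_state()['position'])
g=grab('scene','s2')
a=f['image'][:,:,::-1];b=g['image'][150:300,120:380,::-1]
cv2.imwrite('pics/m2.png',np.hstack([cv2.resize(a[60:360,120:460],(400,353)),cv2.resize(b,(400,353))]))
E
```

```text
[0.65099132 0.09032814 0.14071588]
```

View pics/m2.png

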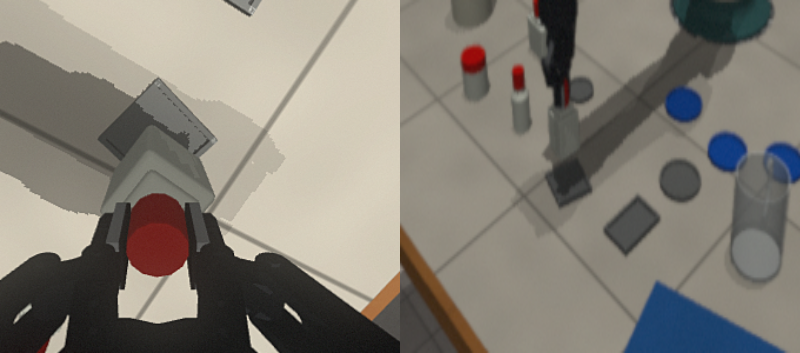

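The left half (wrist) shows the square bottle held over the square nest, both appearing as matching diamonds. I'll lower it.

{"method": "carry_out", "body": {"steps": [[[0,0,0.5],[0,0,0],1],[[0,0,0.7],[0,0,0],1],[[0,0,0.6],[0,0,0],1],[[0,0,0.3],[0,0,0],1],[[0,0,0.14],[0,0,0],1]]}}

```text
time_s: 10.05
position: [0.651, 0.0904, 0.0847]
ee_rot: [-1.598, -2.704, 0.001]
contact_force: [-0.0, 0.5, -2.6]
opening: 0.0268
gripper_force: 39.8
```

{"method": "carry_out", "body": {"steps": [[[0,0,0.08],[0,0,0],1],[[0,0,0.06],[0,0,0],1],[[0,0,0],[0,0,0],1]]}}

```text
time_s: 10.42
position: [0.6512, 0.0905, 0.082]
ee_rot: [1.598, 2.705, 0.0]
contact_force: [-1.0, -0.4, -2.3]
opening: 0.027
gripper_force: 39.8
```

{"method": "carry_out", "body": {"steps": [[[0,0,0.04],[0,0,0],1],[[0,0,0.04],[0,0,0],1],[[0,0,0],[0,0,0],1]]}}

```text
time_s: 10.8
position: [0.6514, 0.0904, 0.0806]
ee_rot: [1.598, 2.704, 0.001]
contact_force: [-3.3, -0.9, 8.1]
opening: 0.027
gripper_force: 40.9
```

{"method": "carry_out", "body": {"steps": [[[0,0,0],[0,0,0],-1],[[0,0,0],[0,0,0],-1],[[0,0,0],[0,0,0],-1],[[0,0,0],[0,0,0],-1],[[0,0,0],[0,0,0],-1]]}}

```text
time_s: 11.42
position: [0.6511, 0.0905, 0.0798]
ee_rot: [1.598, 2.705, -0.0]
contact_force: [-0.6, -0.7, -0.5]
opening: 0.0855
gripper_force: 0.0
```

{"method": "carry_out", "body": {"steps": [[[0,0,-0.5],[0,0,0],-1],[[0,0,-1],[0,0,0],-1],[[0,0,-1],[0,0,0],-1],[[0,0,-1],[0,0,0],-1],[[0,0,-1],[0,0,0.8],-1]]}}

```text
time_s: 12.05
position: [0.6512, 0.0904, 0.1942]
ee_rot: [1.712, 2.634, 0.001]
contact_force: [-0.4, 0.3, -0.7]
opening: 0.0853
gripper_force: 0.0
```

{"method": "carry_out", "body": {"steps": [[[0,0,-0.5],[0,0,1],-1],[[0,0,0],[0,0,1],-1],[[0,0,0],[0,0,1],-1],[[0,0,0],[0,0,1],-1],[[-0.5,0,0],[0,0,0],-1]]}}

```text
time_s: 12.68
position: [0.6511, 0.0786, 0.2054]
ee_rot: [2.218, 2.225, 0.001]
contact_force: [0.9, -0.4, -0.6]
opening: 0.0852
gripper_force: 0.0
```

{"method": "carry_out", "body": {"steps": [[[-1,-0.2,0],[0,0,0],-1],[[-1,-0.2,0],[0,0,0],-1],[[-1,-0.2,0],[0,0,0],-1],[[-1,-0.1,0],[0,0,0],-1],[[0,0,0],[0,0,0],-1]]}}

```text
time_s: 13.3
position: [0.6333, -0.0253, 0.2056]
ee_rot: [2.221, 2.22, -0.0]
contact_force: [-0.1, 0.6, 0.7]
opening: 0.0852
gripper_force: 0.0
```

```bash
python3 - <<'E'
from h import *
f=grab('wrist','w3');print(r.get_state()['position'],f['position']);reds(f);reds(f,.07,400)
cv2.imwrite('pics/m3.png',f['image'][:,:,::-1])
E
```

```text
[ 0.63355572 -0.02361207  0.20538433] [0.63233837 0.05440139 0.34856473]
red [275.7  56.8] [259  39  34  37 966] top? [0.6507 0.0891 0.104 ]
red [252.6 250.2] [240 229  25  35 501] top? [ 0.6315 -0.0905  0.104 ]
red [265.3 326.1] [246 317  40  18 407] top? [ 0.6459 -0.1893  0.104 ]
red [108.4 356.2] [ 99 349  20  15 202] top? [ 0.4581 -0.2354  0.104 ]
red [275.7  56.8] [259  39  34  37 966] top? [0.6532 0.094  0.07  ]
red [252.6 250.2] [240 229  25  35 501] top? [ 0.6314 -0.1107  0.07  ]
red [265.3 326.1] [246 317  40  18 407] top? [ 0.6478 -0.2232  0.07  ]
```

View pics/m3.png

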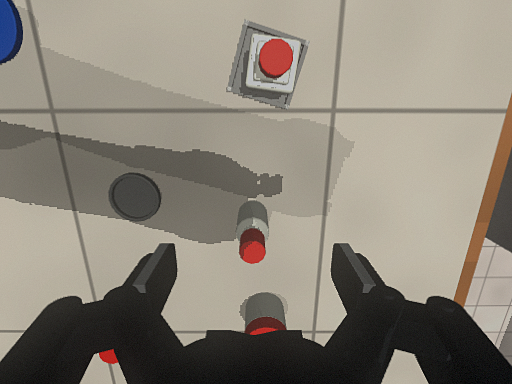

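The square bottle stands inside its nest at (275,60). The slim bottle's cap is at (252,252), so I go there.

{"method": "carry_out", "body": {"steps": [[[-0.9,0,0.3],[0,0,0],-1],[[-1,0,0.4],[0,0,0],-1],[[-0.84,0,0.4],[0,0,0],-1],[[0,0,0.9],[0,0,0],-1],[[0,0,1],[0,0,0],-1]]}}

```text
time_s: 13.98
position: [0.6341, -0.0901, 0.1296]
ee_rot: [2.218, 2.225, 0.001]
contact_force: [0.3, 0.1, 0.1]
opening: 0.0859
gripper_force: 0.0
```

{"method": "carry_out", "body": {"steps": [[[0,-0.04,1],[0,0,0],-1],[[0,0,0.7],[0,0,0],-1],[[0,0,0.42],[0,0,0],-1],[[0,0,0],[0,0,0],-1],[[0,0,0],[0,0,0],-1]]}}

```text
time_s: 14.6
position: [0.6332, -0.0906, 0.0776]
ee_rot: [2.22, 2.222, 0.001]
contact_force: [-0.1, -0.4, -0.7]
opening: 0.0854
gripper_force: 0.0
```

{"method": "carry_out", "body": {"steps": [[[0,0,0],[0,0,0],1],[[0,0,0],[0,0,0],1],[[0,0,0],[0,0,0],1],[[0,0,0],[0,0,0],1],[[0,0,0],[0,0,0],1]]}}

```text
time_s: 15.22
position: [0.6328, -0.0906, 0.0771]
ee_rot: [2.22, 2.222, 0.0]
contact_force: [-2.2, 0.1, 5.7]
opening: 0.0267
gripper_force: 39.1
```

{"method": "carry_out", "body": {"steps": [[[0,0,0],[0,0,0],1],[[0,0,0],[0,0,0],1]]}}

```text
time_s: 15.48
position: [0.6328, -0.0906, 0.0771]
ee_rot: [2.22, 2.222, 0.0]
contact_force: [-2.2, 0.7, 5.4]
opening: 0.0269
gripper_force: 39.1
```

{"method": "carry_out", "body": {"steps": [[[0,0,-0.5],[0,0,0],1],[[0,0,-0.7],[0,0,0],1],[[0,0,-0.7],[0,0,0],1],[[0,-0.2,-0.5],[0,0,0],1],[[0,-0.6,0],[0,0,0],1]]}}

```text
time_s: 16.1
position: [0.6131, -0.0906, 0.1383]
ee_rot: [2.219, 2.222, 0.002]
contact_force: [0.6, -0.4, -2.4]
opening: 0.0271
gripper_force: 39.7
```

{"method": "carry_out", "body": {"steps": [[[0.2,-0.9,0],[0,0,0],1],[[0.2,-0.9,0],[0,0,0],1],[[0.2,-0.9,0],[0,0,0],1],[[0.2,-0.9,0],[0,0,0],1],[[0.2,-0.8,0],[0,0,0],1]]}}

```text
time_s: 16.73
position: [0.5017, -0.0655, 0.1373]
ee_rot: [-2.22, -2.222, -0.001]
contact_force: [0.3, 0.4, -1.6]
opening: 0.0265
gripper_force: 39.6
```

{"method": "carry_out", "body": {"steps": [[[0,-0.7,0],[0,0,0],1],[[0,-0.4,0],[0,0,0],1],[[0,-0.1,0],[0,0,0],1],[[0,0,0.4],[0,0,0],1],[[0,0,0.5],[0,0,0],1]]}}

```text
time_s: 17.35
position: [0.4731, -0.0656, 0.1135]
ee_rot: [2.22, 2.222, 0.0]
contact_force: [0.2, -0.5, -1.5]
opening: 0.0266
gripper_force: 39.6
```

```bash
python3 - <<'E'
from h import *
f=grab('wrist','w4');p=r.get_state()['position'];print(p)
o=model(f,'o',(.473,-.066,0),0,[circ(.068,.01),circ(.058,.004)])
f['image']=o[:,:,::-1]
o=model(f,'o',(p[0],p[1],p[2]-.077),0,[circ(.04,0),circ(.04,.06),circ(.028,.104)])
cv2.imwrite('pics/m4.png',cv2.resize(o[100:330,140:400],None,fx=2.5,fy=2.5))
E
```

```text
[ 0.47217729 -0.06557038  0.11194484]
```

View pics/m4.png

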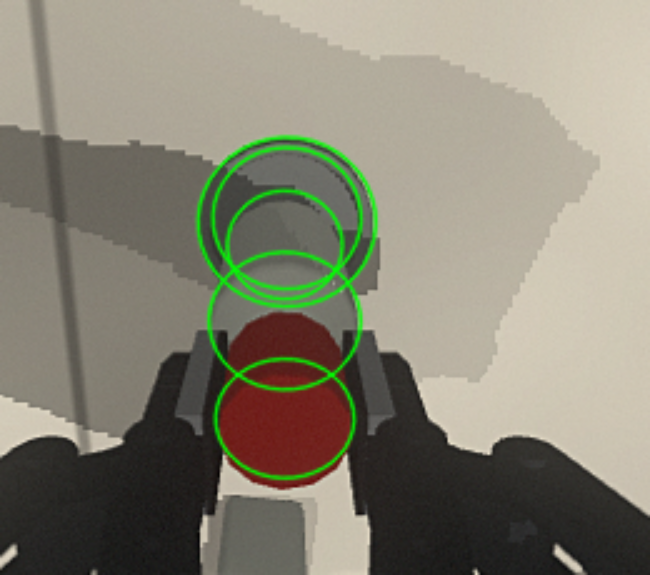

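The slim bottle and nest overlays line up, so I lower it.

{"method": "carry_out", "body": {"steps": [[[0,0,0.5],[0,0,0],1],[[0,0,0.4],[0,0,0],1],[[0,0,0.2],[0,0,0],1],[[0,0,0.08],[0,0,0],1],[[0,0,0],[0,0,0],1]]}}

```text
time_s: 18.02
position: [0.4728, -0.0657, 0.0849]
ee_rot: [2.22, 2.222, 0.0]
contact_force: [-0.3, 0.8, -0.3]
opening: 0.0267
gripper_force: 39.6
```

{"method": "carry_out", "body": {"steps": [[[0,0,0.04],[0,0,0],1],[[0,0,0.03],[0,0,0],1],[[0,0,0],[0,0,0],1]]}}

```text
time_s: 18.4
position: [0.4727, -0.0657, 0.0831]
ee_rot: [2.22, 2.222, 0.0]
contact_force: [-0.7, -0.3, -1.3]
opening: 0.0269
gripper_force: 39.6
```

{"method": "carry_out", "body": {"steps": [[[0,0,0.04],[0,0,0],1],[[0,0,0.04],[0,0,0],1],[[0,0,0],[0,0,0],1]]}}

```text
time_s: 18.77
position: [0.4727, -0.0657, 0.0811]
ee_rot: [2.22, 2.222, -0.0]
contact_force: [0.3, 0.4, -0.1]
opening: 0.0268
gripper_force: 39.9
```

{"method": "carry_out", "body": {"steps": [[[0,0,0.03],[0,0,0],1],[[0,0,0],[0,0,0],1]]}}

```text
time_s: 19.02
position: [0.473, -0.0658, 0.081]
ee_rot: [2.221, 2.222, 0.001]
contact_force: [-4.7, 1.2, 18.4]
opening: 0.0267
gripper_force: 41.9
```

{"method": "carry_out", "body": {"steps": [[[0,0,0],[0,0,0],-1],[[0,0,0],[0,0,0],-1],[[0,0,0],[0,0,0],-1],[[0,0,0],[0,0,0],-1],[[0,0,0],[0,0,0],-1]]}}

```text
time_s: 19.65
position: [0.4727, -0.0656, 0.0803]
ee_rot: [2.22, 2.223, -0.0]
contact_force: [0.5, 0.3, 0.3]
opening: 0.0852
gripper_force: 0.0
```

{"method": "carry_out", "body": {"steps": [[[0,0,-0.5],[0,0,0],-1],[[0,0,-1],[0,0,0],-1],[[0,0,-1],[0,0,0],-1],[[0,0,-1],[0,0,0],-1],[[0,0,-1],[0,0,0],-1]]}}

```text
time_s: 20.27
position: [0.4727, -0.0659, 0.1944]
ee_rot: [2.221, 2.222, 0.001]
contact_force: [-0.3, 0.2, -0.3]
opening: 0.0857
gripper_force: 0.0
```

{"method": "carry_out", "body": {"steps": [[[-0.5,0,-0.5],[0,0,0],-1],[[-1,0,0],[0,0,0],-1],[[-1,0,0],[0,0,0],-1],[[-1,0,0],[0,0,0],-1],[[-0.7,-0.2,0],[0,0,0],-1]]}}

```text
time_s: 20.9
position: [0.4674, -0.1727, 0.2053]
ee_rot: [2.222, 2.221, -0.001]
contact_force: [-0.3, -0.2, -0.7]
opening: 0.0853
gripper_force: 0.0
```

{"method": "carry_out", "body": {"steps": [[[0,-0.2,0],[0,0,0],-1],[[0,0,0],[0,0,0],-1]]}}

```text
time_s: 21.15
position: [0.4624, -0.1705, 0.2053]
ee_rot: [-2.22, -2.222, -0.0]
contact_force: [0.2, 0.5, 0.1]
opening: 0.0855
gripper_force: 0.0
```

```bash
python3 - <<'E'
from h import *
f=grab('wrist','w5');print(r.get_state()['position'],f['position']);reds(f)
o=model(f,'o',(.460,-.233,0),90,[rect(.07,.036,.064),rect(.07,.036,.0),circ(.028,.104)])
cv2.imwrite('pics/m5.png',o)
E
```

```text
[ 0.46276649 -0.1701748   0.20531987] [ 0.46150151 -0.09090684  0.34833259]
red [265.3  72.1] [249  54  33  37 933] top? [ 0.4712 -0.0674  0.104 ]
red [412.2 246.7] [ 382  220   58   51 1954] top? [ 0.624  -0.2313  0.104 ]
red [252.5 247.4] [240 226  26  34 496] top? [ 0.4605 -0.2321  0.104 ]
```

View pics/m5.png

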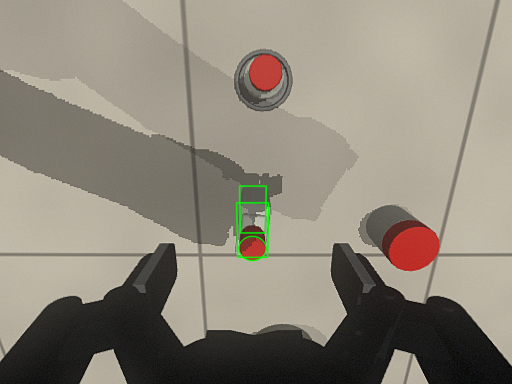

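The slim bottle is in its nest at (265,78). The flat bottle's overlay fits at (252,230). I zoom in to get its yaw.

```bash
python3 - <<'E'
from h import *
f=load('w5');c=lambda i:cv2.resize(i[160:270,205:305],(400,440),interpolation=cv2.INTER_CUBIC)
o=model(f,'o',(.4605,-.233,0),84,[rect(.07,.036,.064),rect(.07,.036,.0),circ(.028,.104)])
cv2.imwrite('pics/m6.png',cv2.convertScaleAbs(np.hstack([c(f['image'][:,:,::-1]),c(o)]),alpha=1.3))
E
```

```text
(no output)
```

View pics/m6.png

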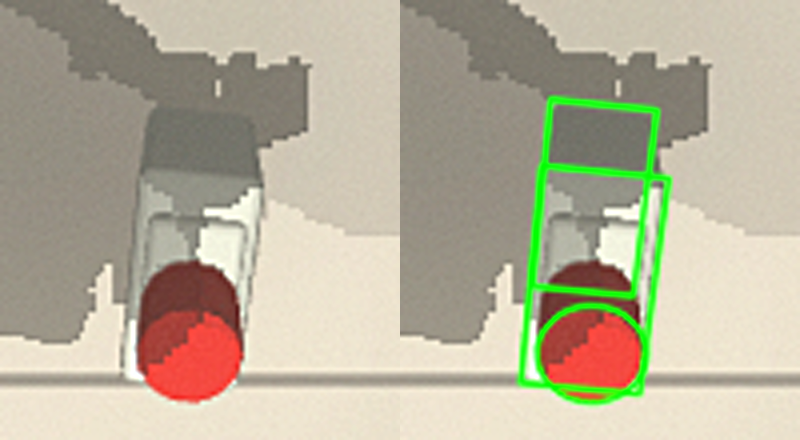

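The flat bottle's yaw is about 84.5°, and it sits slightly further in −y, around −0.2345. Grasping it.

{"method": "carry_out", "body": {"steps": [[[-0.8,-0.08,0.3],[0,0,0],-1],[[-1,0,0.4],[0,0,0],-1],[[-0.77,0,0.4],[0,0,0],-1],[[0,0,0.9],[0,0,0],-1],[[0,0,1],[0,0,0],-1]]}}

```text
time_s: 21.82
position: [0.4614, -0.2345, 0.1298]
ee_rot: [2.219, 2.223, 0.001]
contact_force: [0.6, 0.3, 0.1]
opening: 0.0857
gripper_force: 0.0
```

{"method": "carry_out", "body": {"steps": [[[0,0,1],[0,0,0],-1],[[0,0,0.7],[0,0,0],-1],[[0,0,0.42],[0,0,0],-1],[[0,0,0],[0,0,0],-1],[[0,0,0],[0,0,0],-1]]}}

```text
time_s: 22.45
position: [0.4613, -0.2351, 0.078]
ee_rot: [2.22, 2.222, 0.001]
contact_force: [-0.8, -0.6, 0.1]
opening: 0.0854
gripper_force: 0.0
```

{"method": "carry_out", "body": {"steps": [[[0,0,0],[0,0,0],1],[[0,0,0],[0,0,0],1],[[0,0,0],[0,0,0],1],[[0,0,0],[0,0,0],1],[[0,0,0],[0,0,0],1]]}}

```text
time_s: 23.08
position: [0.461, -0.235, 0.0776]
ee_rot: [2.22, 2.222, 0.0]
contact_force: [-1.5, 1.0, 5.6]
opening: 0.0267
gripper_force: 39.0
```

{"method": "carry_out", "body": {"steps": [[[0,0,0],[0,0,0],1],[[0,0,0],[0,0,0],1]]}}

```text
time_s: 23.32
position: [0.461, -0.235, 0.0776]
ee_rot: [2.22, 2.222, 0.0]
contact_force: [-1.6, 0.6, 6.1]
opening: 0.0268
gripper_force: 39.0
```

{"method": "carry_out", "body": {"steps": [[[0,0,-0.6],[0,0,0],1],[[0,0,-1],[0,0,0],1],[[0,0,-1],[0,0,0],1],[[0,0,-1],[0,0,0],1],[[0,0,-1],[0,0,0],1]]}}

```text
time_s: 23.95
position: [0.4607, -0.235, 0.1939]
ee_rot: [2.221, 2.222, 0.0]
contact_force: [0.9, 0.4, -2.2]
opening: 0.0271
gripper_force: 39.7
```

{"method": "carry_out", "body": {"steps": [[[0,0,-1],[0,0,0],1],[[0.5,0.15,0],[0,0,0],1],[[0.97,0.31,0],[0,0,0],1],[[0.97,0.31,0],[0,0,0],1],[[0.97,0.31,0],[0,0,0],1]]}}

```text
time_s: 24.58
position: [0.4877, -0.148, 0.2168]
ee_rot: [-2.219, -2.222, 0.001]
contact_force: [0.7, -0.8, -2.4]
opening: 0.0267
gripper_force: 40.0
```

{"method": "carry_out", "body": {"steps": [[[0.97,0.31,0],[0,0,0],1],[[0.97,0.31,0],[0,0,0],1],[[0.97,0.31,0],[0,0,0],1],[[0.97,0.31,0],[0,0,0],1],[[0.97,0.31,0],[0,0,0],1]]}}

```text
time_s: 25.2
position: [0.5261, -0.0268, 0.2167]
ee_rot: [-2.219, -2.222, 0.001]
contact_force: [0.8, -1.2, -1.6]
opening: 0.0266
gripper_force: 40.0
```

{"method": "carry_out", "body": {"steps": [[[0.97,0.31,0],[0,0,0],1],[[0.97,0.31,0],[0,0,0],1],[[0.97,0.31,0],[0,0,0],1],[[0.97,0.31,0],[0,0,0],1],[[0.97,0.31,0],[0,0,0],1]]}}

```text
time_s: 25.82
position: [0.5652, 0.0945, 0.217]
ee_rot: [-2.22, -2.222, 0.001]
contact_force: [1.1, -0.5, -2.2]
opening: 0.0265
gripper_force: 40.0
```

{"method": "carry_out", "body": {"steps": [[[0.97,0.31,0],[0,0,0],1],[[0.97,0.31,0],[0,0,0],1],[[0.97,0.31,0],[0,0,0],1],[[0.97,0.31,0],[0,0,0],1],[[0.97,0.31,0],[0,0,0],1]]}}

```text
time_s: 26.45
position: [0.6041, 0.2159, 0.2172]
ee_rot: [2.22, 2.222, -0.0]
contact_force: [-0.2, 0.5, -2.5]
opening: 0.0267
gripper_force: 40.0
```

{"method": "carry_out", "body": {"steps": [[[0.97,0.31,0],[0,0,0],1],[[0.52,0.16,0],[0,0,0],1],[[0,0,0],[0,0,0.9],1],[[0,0,0],[0,0,1],1],[[0,0,0],[0,0,1],1]]}}

```text
time_s: 27.08
position: [0.6156, 0.2514, 0.2173]
ee_rot: [2.535, 1.856, -0.0]
contact_force: [0.3, 0.3, -2.1]
opening: 0.0268
gripper_force: 39.9
```

{"method": "carry_out", "body": {"steps": [[[0,0,0],[0,0,1],1],[[0,0,0],[0,0,1],1],[[0,0,0],[0,0,1],1],[[0,0,0],[0,0,1],1],[[0,0,0],[0,0,1],1]]}}

```text
time_s: 27.7
position: [0.6155, 0.2514, 0.2173]
ee_rot: [2.929, 1.137, -0.0]
contact_force: [0.3, -0.4, -2.6]
opening: 0.0269
gripper_force: 39.9
```

{"method": "carry_out", "body": {"steps": [[[0,0,0],[0,0,1],1],[[0,0,0],[0,0,1],1],[[0,0,0],[0,0,1],1],[[0,0,0],[0,0,1],1],[[0,0,0],[0,0,1],1]]}}

```text
time_s: 28.32
position: [0.6155, 0.2515, 0.2173]
ee_rot: [3.123, 0.34, -0.0]
contact_force: [0.5, 0.2, -1.8]
opening: 0.0264
gripper_force: 39.9
```

{"method": "carry_out", "body": {"steps": [[[0,0,0.6],[0,0,0],1],[[0,0,1],[0,0,0],1],[[0,0,1],[0,0,0],1],[[0,0,1],[0,0,0],1],[[0,0,0.4],[0,0,0],1]]}}

```text
time_s: 28.95
position: [0.6147, 0.2512, 0.1152]
ee_rot: [3.121, 0.349, -0.003]
contact_force: [0.6, -0.1, -2.1]
opening: 0.0272
gripper_force: 39.9
```

```bash
python3 - <<'E'
from h import *
r.get_state()
f=grab('wrist','w7');s=r.get_state();p=s['position'];print(p,s['ee_rot'],s['q'][6])
o=model(f,'o',(.616,.2512,0),0.5,[rect(.098,.064,.01),rect(.088,.054,.004)])
f['image']=o[:,:,::-1]
o=model(f,'o',(p[0],p[1],p[2]-.0776),0.5,[rect(.07,.036,0),rect(.07,.036,.064),circ(.028,.104)])
cv2.imwrite('pics/m7.png',cv2.resize(o[60:330,120:400],None,fx=2.2,fy=2.2))
E
```

```text
[0.61458071 0.25114795 0.11487233] [ 3.12118968  0.34832139 -0.00381164] -1.3201819091579485
```

View pics/m7.png

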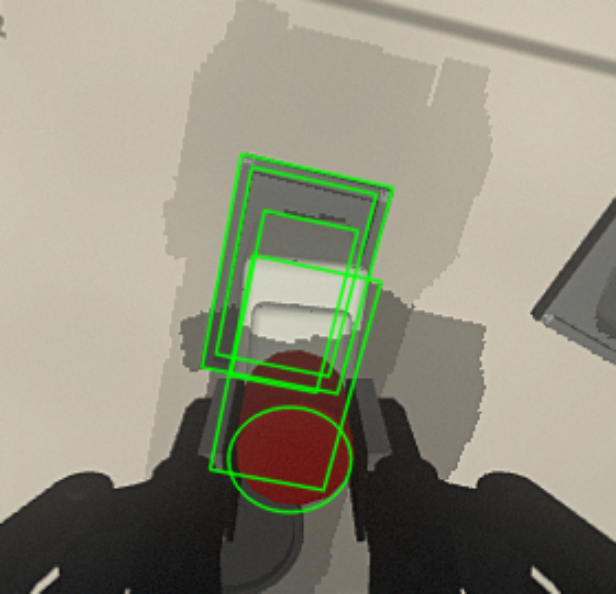

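The flat bottle is over its nest but still about 6° short in yaw. I turn one more unit and then lower.

{"method": "carry_out", "body": {"steps": [[[0,0,0],[0,0,1],1],[[0,0,0.4],[0,0,0.1],1],[[0,0,0.5],[0,0,0],1],[[0,0,0.25],[0,0,0],1],[[0,0,0.08],[0,0,0],1]]}}

```text
time_s: 29.62
position: [0.6153, 0.2513, 0.086]
ee_rot: [3.137, 0.167, -0.001]
contact_force: [0.4, 0.2, -1.9]
opening: 0.0268
gripper_force: 39.9
```

{"method": "carry_out", "body": {"steps": [[[0,0,0.04],[0,0,0],1],[[0,0,0.02],[0,0,0],1],[[0,0,0],[0,0,0],1]]}}

```text
time_s: 30.0
position: [0.6155, 0.2515, 0.0852]
ee_rot: [-3.137, -0.166, -0.0]
contact_force: [0.2, 0.0, -1.6]
opening: 0.0266
gripper_force: 39.9
```

{"method": "carry_out", "body": {"steps": [[[0,0,0.03],[0,0,0],1],[[0,0,0],[0,0,0],1]]}}

```text
time_s: 30.25
position: [0.6154, 0.2515, 0.0843]
ee_rot: [3.137, 0.166, 0.0]
contact_force: [-0.6, -0.0, -1.1]
opening: 0.0268
gripper_force: 39.9
```

{"method": "carry_out", "body": {"steps": [[[0,0,0.05],[0,0,0],1],[[0,0,0.04],[0,0,0],1],[[0,0,0],[0,0,0],1]]}}

```text
time_s: 30.62
position: [0.6154, 0.2515, 0.0819]
ee_rot: [3.137, 0.166, -0.0]
contact_force: [0.1, 0.2, -2.2]
opening: 0.0265
gripper_force: 39.9
```

{"method": "carry_out", "body": {"steps": [[[0,0,0.03],[0,0,0],1],[[0,0,0],[0,0,0],1]]}}

```text
time_s: 30.88
position: [0.6156, 0.2515, 0.0817]
ee_rot: [-3.137, -0.166, -0.0]
contact_force: [-2.8, -0.3, 5.8]
opening: 0.0268
gripper_force: 40.6
```

{"method": "carry_out", "body": {"steps": [[[0,0,0],[0,0,0],-1],[[0,0,0],[0,0,0],-1],[[0,0,0],[0,0,0],-1],[[0,0,0],[0,0,0],-1],[[0,0,0],[0,0,0],-1]]}}

```text
time_s: 31.5
position: [0.6154, 0.2515, 0.0813]
ee_rot: [3.137, 0.166, -0.0]
contact_force: [0.0, -0.1, -1.1]
opening: 0.0854
gripper_force: 0.0
```

{"method": "carry_out", "body": {"steps": [[[0,0,-0.5],[0,0,0],-1],[[0,0,-1],[0,0,0],-1],[[0,0,-1],[0,0,0],-1],[[0,0,-1],[0,0,0],-1],[[0,0,-1],[0,0,-0.9],-1]]}}

```text
time_s: 32.12
position: [0.6155, 0.2514, 0.1955]
ee_rot: [3.125, 0.316, 0.001]
contact_force: [-0.0, 0.3, -0.1]
opening: 0.0857
gripper_force: 0.0
```

{"method": "carry_out", "body": {"steps": [[[0,0,-0.5],[0,0,-1],-1],[[0,0,0],[0,0,-1],-1],[[0,0,0],[0,0,-1],-1],[[0,0,0],[0,0,-1],-1],[[0,0,0],[0,0,-1],-1]]}}

```text
time_s: 32.75
position: [0.6155, 0.2513, 0.2072]
ee_rot: [2.936, 1.116, 0.001]
contact_force: [-0.7, -1.1, 0.1]
opening: 0.0853
gripper_force: 0.0
```

{"method": "carry_out", "body": {"steps": [[[0,0,0],[0,0,-1],-1],[[0,0,0],[0,0,-1],-1],[[0,0,0],[0,0,-1],-1],[[0,0,0],[0,0,-1],-1],[[0,0,0],[0,0,-1],-1]]}}

```text
time_s: 33.38
position: [0.6156, 0.2512, 0.2073]
ee_rot: [2.547, 1.838, 0.001]
contact_force: [0.6, 0.5, -0.4]
opening: 0.0853
gripper_force: 0.0
```

{"method": "carry_out", "body": {"steps": [[[0,0,0],[0,0,-1],-1],[[0,0,0],[0,0,-1],-1],[[0,0,0],[0,0,-1],-1],[[0,0,0],[0,0,-0.1],-1],[[-0.5,0,0],[0,0,0],-1]]}}

```text
time_s: 34.0
position: [0.6154, 0.2392, 0.2066]
ee_rot: [2.221, 2.221, 0.0]
contact_force: [-0.7, -0.2, -0.8]
opening: 0.0854
gripper_force: 0.0
```

```bash
python3 - <<'E'
from h import *
f=load('w5');reds(f,.07,1000);
for u,v in [(412,246),(411,246)]:print(px2w(f,u,v,.07))
f=load('w3');reds(f,.07,400)
s=r.get_state();print(s['position'],s['ee_rot'])
E
```

```text
red [412.2 246.7] [ 382  220   58   51 1954] top? [ 0.6467 -0.2509  0.07  ]
[ 0.64620055 -0.24994116  0.07      ]
[ 0.64502853 -0.24993947  0.07      ]
red [275.7  56.8] [259  39  34  37 966] top? [0.6532 0.094  0.07  ]
red [252.6 250.2] [240 229  25  35 501] top? [ 0.6314 -0.1107  0.07  ]
red [265.3 326.1] [246 317  40  18 407] top? [ 0.6478 -0.2232  0.07  ]
[0.61535577 0.23921915 0.2065611 ] [2.22141635e+00 2.22138885e+00 4.39719137e-04]
```

{"method": "carry_out", "body": {"steps": [[[-1,0.08,0],[0,0,0],-1],[[-1,0.08,0],[0,0,0],-1],[[-1,0.08,0],[0,0,0],-1],[[-1,0.08,0],[0,0,0],-1],[[-1,0.08,0],[0,0,0],-1]]}}

```text
time_s: 34.62
position: [0.6255, 0.1109, 0.2065]
ee_rot: [2.223, 2.219, -0.0]
contact_force: [-0.6, 1.0, 0.3]
opening: 0.0853
gripper_force: 0.0
```

{"method": "carry_out", "body": {"steps": [[[-1,0.08,0],[0,0,0],-1],[[-1,0.08,0],[0,0,0],-1],[[-1,0.08,0],[0,0,0],-1],[[-1,0.08,0],[0,0,0],-1],[[-1,0.08,0],[0,0,0],-1]]}}

```text
time_s: 35.25
position: [0.6352, -0.014, 0.2065]
ee_rot: [2.223, 2.219, -0.0]
contact_force: [0.1, 0.6, -0.4]
opening: 0.0854
gripper_force: 0.0
```

{"method": "carry_out", "body": {"steps": [[[-1,0.08,0],[0,0,0],-1],[[-1,0.08,0],[0,0,0],-1],[[-1,0.08,0],[0,0,0],-1],[[-1,0.08,0],[0,0,0],-1],[[-1,0.08,0],[0,0,0],-1]]}}

```text
time_s: 35.88
position: [0.6449, -0.1389, 0.2066]
ee_rot: [2.223, 2.219, -0.001]
contact_force: [1.1, -0.3, 0.1]
opening: 0.0855
gripper_force: 0.0
```

{"method": "carry_out", "body": {"steps": [[[-1,0.08,0],[0,0,0],-1],[[-0.5,0,0],[0,0,0],-1],[[0,0,0],[0,0,0],-1],[[0,0,0],[0,0,0],-1]]}}

```text
time_s: 36.38
position: [0.6478, -0.1727, 0.2063]
ee_rot: [-2.22, -2.223, -0.0]
contact_force: [0.5, -0.1, 0.5]
opening: 0.085
gripper_force: 0.0
```

```bash
python3 - <<'E'
from h import *
f=grab('wrist','w8');s=r.get_state();print(s['position']);reds(f,.062,300)
o=model(f,'o',(.649,-.252,0),0,[circ(.06,0),circ(.06,.051),circ(.06,.07)])
cv2.imwrite('pics/m8.png',cv2.resize(o[130:350,130:390],None,fx=2.5,fy=2.5))
E
```

```text
[ 0.64795173 -0.17240222  0.20632982]
red [49.9 70.6] [  24   52   54   37 1519] top? [ 0.4475 -0.0639  0.062 ]
red [255.2 243.7] [ 231  218   50   51 1980] top? [ 0.6491 -0.2541  0.062 ]
```

View pics/m8.png

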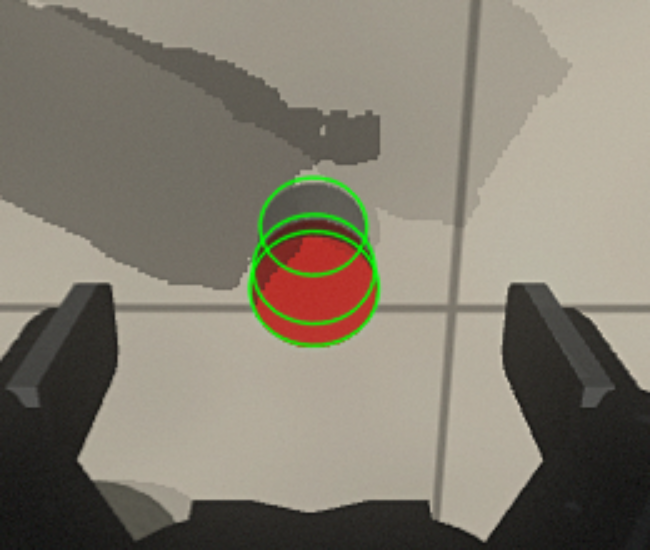

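The overlay fits the jar at (0.649, −0.2535). Grasping it.

{"method": "carry_out", "body": {"steps": [[[-0.8,0.04,0.2],[0,0,0],-1],[[-1,0,0.3],[0,0,0],-1],[[-1,0,0.3],[0,0,0],-1],[[-0.44,0,0.5],[0,0,0],-1],[[0,0,0.8],[0,0,0],-1]]}}

```text
time_s: 37.05
position: [0.6489, -0.2552, 0.1529]
ee_rot: [2.221, 2.221, 0.0]
contact_force: [0.6, -0.4, 0.1]
opening: 0.0856
gripper_force: 0.0
```

{"method": "carry_out", "body": {"steps": [[[0,0,0.8],[0,0,0],-1],[[0,0,0.8],[0,0,0],-1],[[0,0,0.8],[0,0,0],-1],[[0,0,0.8],[0,0,0],-1],[[0,0,0.8],[0,0,0],-1]]}}

```text
time_s: 37.67
position: [0.6489, -0.2544, 0.0525]
ee_rot: [2.22, 2.222, -0.0]
contact_force: [-0.7, 0.3, 0.0]
opening: 0.0852
gripper_force: 0.0
```

{"method": "carry_out", "body": {"steps": [[[0,0,0.5],[0,0,0],-1],[[0,0,0.35],[0,0,0],-1],[[0,0,0],[0,0,0],-1],[[0,0,0],[0,0,0],-1]]}}

```text
time_s: 38.17
position: [0.6493, -0.2547, 0.0333]
ee_rot: [2.22, 2.222, 0.001]
contact_force: [-0.8, -0.2, 1.1]
opening: 0.0855
gripper_force: 0.0
```

{"method": "carry_out", "body": {"steps": [[[0,0,0],[0,0,0],1],[[0,0,0],[0,0,0],1],[[0,0,0],[0,0,0],1],[[0,0,0],[0,0,0],1],[[0,0,0],[0,0,0],1]]}}

```text
time_s: 38.8
position: [0.6492, -0.2546, 0.0333]
ee_rot: [2.22, 2.222, 0.001]
contact_force: [-0.9, 2.2, 5.3]
opening: 0.0591
gripper_force: 42.7
```

{"method": "carry_out", "body": {"steps": [[[0,0,0],[0,0,0],1],[[0,0,0],[0,0,0],1]]}}

```text
time_s: 39.05
position: [0.6492, -0.2546, 0.0333]
ee_rot: [2.22, 2.222, 0.001]
contact_force: [-0.7, 2.2, 5.5]
opening: 0.0592
gripper_force: 42.7
```

{"method": "carry_out", "body": {"steps": [[[0,0,-0.6],[0,0,0],1],[[0,0,-1],[0,0,0],1],[[0,0,-1],[0,0,0],1],[[0,0,-1],[0,0,0],1],[[0,0,-1],[0,0,0],1]]}}

```text
time_s: 39.67
position: [0.6489, -0.2546, 0.1495]
ee_rot: [2.22, 2.222, 0.0]
contact_force: [0.2, 0.0, -1.9]
opening: 0.0591
gripper_force: 43.5
```

{"method": "carry_out", "body": {"steps": [[[0,0,-1],[0,0,0],1],[[0.45,-0.15,0],[0,0,0],1],[[0.98,-0.33,0],[0,0,0],1],[[0.98,-0.33,0],[0,0,0],1],[[0.98,-0.33,0],[0,0,0],1]]}}

```text
time_s: 40.3
position: [0.6194, -0.1681, 0.1719]
ee_rot: [-2.219, -2.222, 0.001]
contact_force: [-0.2, 0.4, -1.6]
opening: 0.0593
gripper_force: 43.5
```

{"method": "carry_out", "body": {"steps": [[[0.98,-0.33,0],[0,0,0],1],[[0.98,-0.33,0],[0,0,0],1],[[0.98,-0.33,0],[0,0,0],1],[[0.98,-0.33,0],[0,0,0],1],[[0.98,-0.33,0],[0,0,0],1]]}}

```text
time_s: 40.92
position: [0.5778, -0.0458, 0.172]
ee_rot: [-2.219, -2.222, 0.001]
contact_force: [0.2, -0.2, -2.3]
opening: 0.059
gripper_force: 43.5
```

{"method": "carry_out", "body": {"steps": [[[0.98,-0.33,0],[0,0,0],1],[[0.98,-0.33,0],[0,0,0],1],[[0.98,-0.33,0],[0,0,0],1],[[0.98,-0.33,0],[0,0,0],1],[[0.98,-0.33,0],[0,0,0],1]]}}

```text
time_s: 41.55
position: [0.5363, 0.0765, 0.172]
ee_rot: [-2.219, -2.223, 0.001]
contact_force: [0.5, -0.1, -2.0]
opening: 0.0591
gripper_force: 43.5
```

{"method": "carry_out", "body": {"steps": [[[0.98,-0.33,0],[0,0,0],1],[[0.98,-0.33,0],[0,0,0],1],[[0.98,-0.33,0],[0,0,0],1],[[0.98,-0.33,0],[0,0,0],1],[[0.98,-0.33,0],[0,0,0],1]]}}

```text
time_s: 42.18
position: [0.4949, 0.1987, 0.172]
ee_rot: [-2.219, -2.223, 0.001]
contact_force: [-0.1, -1.0, -1.2]
opening: 0.0589
gripper_force: 43.5
```

{"method": "carry_out", "body": {"steps": [[[0.98,-0.33,0],[0,0,0],1],[[0.98,-0.33,0],[0,0,0],1],[[0.48,-0.12,0],[0,0,0],1],[[0,0,0],[0,0,-0.9],1],[[0,0,0],[0,0,-1],1]]}}

```text
time_s: 42.8
position: [0.4764, 0.2583, 0.1722]
ee_rot: [1.985, 2.435, -0.001]
contact_force: [0.2, 0.6, -1.6]
opening: 0.0589
gripper_force: 43.5
```

{"method": "carry_out", "body": {"steps": [[[0,0,0],[0,0,-1],1],[[0,0,0],[0,0,-1],1],[[0,0,0],[0,0,-1],1],[[0,0,0],[0,0,-1],1],[[0,0,0],[0,0,-1],1]]}}

```text
time_s: 43.42
position: [0.4765, 0.258, 0.1722]
ee_rot: [-1.287, -2.866, 0.001]
contact_force: [-0.4, -0.1, -1.8]
opening: 0.0587
gripper_force: 43.4
```

{"method": "carry_out", "body": {"steps": [[[0,0,0],[0,0,-1],1],[[0,0,0],[0,0,-1],1],[[0,0,0],[0,0,-1],1],[[0,0,0],[0,0,-1],1],[[0,0,0],[0,0,-1],1]]}}

```text
time_s: 44.05
position: [0.4765, 0.258, 0.1722]
ee_rot: [-0.502, -3.101, 0.001]
contact_force: [0.5, 0.2, -1.2]
opening: 0.059
gripper_force: 43.4
```

{"method": "carry_out", "body": {"steps": [[[0,0,0.6],[0,0,-1],1],[[0,0,1],[0,0,-1],1],[[0,0,1],[0,0,0],1],[[0,0,0.8],[0,0,0],1],[[0,0,0],[0,0,0],1]]}}

```text
time_s: 44.68
position: [0.4758, 0.2576, 0.0863]
ee_rot: [-0.18, -3.134, 0.003]
contact_force: [0.4, -0.8, -2.0]
opening: 0.059
gripper_force: 43.7
```

```bash
python3 - <<'E'
from h import *
f=grab('wrist','w9');s=r.get_state();p=s['position'];print(p,s['ee_rot'])
o=model(f,'o',(.4775,.2597,0),0,[circ(.088,.01),circ(.078,.004)])
f['image']=o[:,:,::-1]
o=model(f,'o',(p[0],p[1],p[2]-.0333),0,[circ(.06,0),circ(.06,.07)])
cv2.imwrite('pics/m9.png',cv2.resize(o[30:330,110:410],None,fx=2,fy=2))
E
```

```text
[0.47648552 0.25801759 0.08739933] [-1.80028563e-01 -3.13568765e+00  1.55900303e-03]
```

View pics/m9.png

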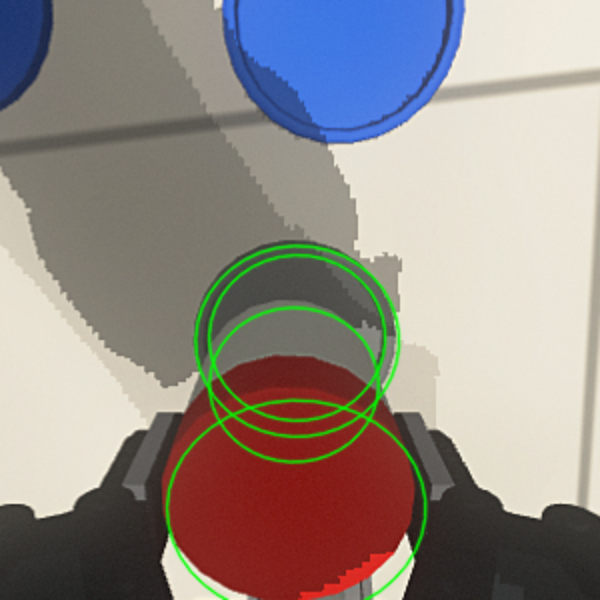

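The jar sits centrally over the grey jar nest, within about 2 mm. Lowering it.

{"method": "carry_out", "body": {"steps": [[[0,0,0.5],[0,0,0],1],[[0,0,0.6],[0,0,0],1],[[0,0,0.5],[0,0,0],1],[[0,0,0.2],[0,0,0],1],[[0,0,0.08],[0,0,0],1]]}}

```text
time_s: 45.35
position: [0.4767, 0.2585, 0.0402]
ee_rot: [-0.18, -3.136, 0.001]
contact_force: [-0.7, 0.3, -1.6]
opening: 0.0592
gripper_force: 43.7
```

{"method": "carry_out", "body": {"steps": [[[0,0,0.04],[0,0,0],1],[[0,0,0.02],[0,0,0],1],[[0,0,0],[0,0,0],1]]}}

```text
time_s: 45.72
position: [0.4768, 0.2586, 0.0393]
ee_rot: [0.179, 3.136, 0.0]
contact_force: [0.7, -0.4, -1.2]
opening: 0.0589
gripper_force: 43.7
```

{"method": "carry_out", "body": {"steps": [[[0,0,0.04],[0,0,0],1],[[0,0,0.03],[0,0,0],1],[[0,0,0],[0,0,0],1]]}}

```text
time_s: 46.1
position: [0.4767, 0.2586, 0.0373]
ee_rot: [0.179, 3.136, -0.0]
contact_force: [-0.7, 0.1, -0.2]
opening: 0.0594
gripper_force: 43.8
```

{"method": "carry_out", "body": {"steps": [[[0,0,0.03],[0,0,0],1],[[0,0,0],[0,0,0],1]]}}

```text
time_s: 46.35
position: [0.4767, 0.2586, 0.0372]
ee_rot: [-0.18, -3.136, -0.0]
contact_force: [-5.5, -3.3, 16.3]
opening: 0.0591
gripper_force: 45.6
```

Seated. I release, rise and back off toward −x (tool +x) for a final look.

{"method": "carry_out", "body": {"steps": [[[0,0,0],[0,0,0],-1],[[0,0,0],[0,0,0],-1],[[0,0,0],[0,0,0],-1],[[0,0,0],[0,0,0],-1],[[0,0,0],[0,0,0],-1]]}}

```text
time_s: 46.98
position: [0.4767, 0.2586, 0.0365]
ee_rot: [0.179, 3.136, -0.0]
contact_force: [0.5, 0.3, -0.3]
opening: 0.0855
gripper_force: 0.0
```

{"method": "carry_out", "body": {"steps": [[[0,0,-0.4],[0,0,0],-1],[[0,0,-0.8],[0,0,0],-1],[[0,0,-1],[0,0,0],-1],[[0,0,-1],[0,0,0],-1],[[0,0,-1],[0,0,0],-1]]}}

```text
time_s: 47.6
position: [0.4767, 0.2586, 0.1431]
ee_rot: [0.179, 3.136, 0.0]
contact_force: [-0.1, 0.5, -0.0]
opening: 0.0852
gripper_force: 0.0
```

{"method": "carry_out", "body": {"steps": [[[0,0,-1],[0,0,0],-1],[[0,0,-1],[0,0,0],-1],[[0,0,-1],[0,0,0],-1],[[0.5,0,-1],[0,0,0],-1],[[1,0,0],[0,0,0],-1]]}}

```text
time_s: 48.22
position: [0.4401, 0.2629, 0.2439]
ee_rot: [0.181, 3.134, 0.003]
contact_force: [-0.4, 0.1, -0.8]
opening: 0.0852
gripper_force: 0.0
```

{"method": "carry_out", "body": {"steps": [[[1,0,0],[0,0,0],-1],[[1,0,0],[0,0,0],-1],[[0.5,0,0],[0,0,0],-1],[[0,0,0],[0,0,0],-1],[[0,0,0],[0,0,0],-1]]}}

```text
time_s: 48.85
position: [0.3781, 0.2699, 0.2417]
ee_rot: [0.18, 3.136, 0.0]
contact_force: [-0.2, -0.3, 0.5]
opening: 0.0852
gripper_force: 0.0
```

```bash
python3 - <<'E'
from h import *
s=r.get_state();print(s['position'])
f=grab('scene','sf')
for p,y,L in [((.4775,.2597,.004),0,[circ(.06,.07),circ(.06,0)]),((.473,-.066,.004),0,[circ(.028,.104),circ(.04,0)]),((.651,.091,.004),-17,[rect(.048,.048,0),circ(.028,.104)]),((.616,.2512,.004),1,[rect(.07,.036,0),circ(.028,.104)])]:
    f['image']=model(f,'o',p,y,L)[:,:,::-1]
t=grab('top','tf');c=cv2.resize(t['image'][120:230,80:330,::-1],(600,264),interpolation=cv2.INTER_CUBIC)
cv2.imwrite('pics/fin.png',np.vstack([c,cv2.resize(f['image'][150:270,200:400,::-1],(600,330),interpolation=cv2.INTER_CUBIC)]))
E
```

```text
[0.37811327 0.2698549  0.24172136]
```

View pics/fin.png

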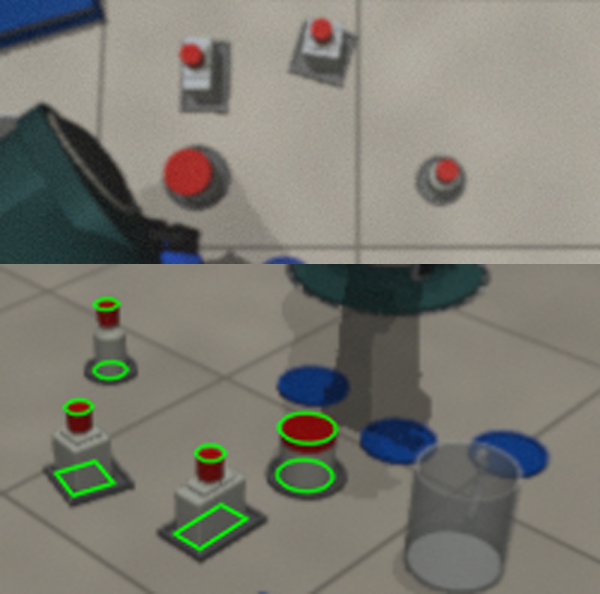

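Both views show all four containers upright in their matching nests, the overlaid outlines agree, and the arm is clear.

```bash
python3 -c "
from bench import order
print(order.close_job())"
```

```text
the job is handed in; nothing more can be done
None
```

I handed the job in at about 49 s: in the final camera views all four containers stand upright in their matching nests, released, and the arm never went near the paper roll or the jug. The hand-in gave no verdict.

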